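Slide a weld coupon into the jig's corner and screw the clamp down on it

TASK

Slide the flat practice coupon along the bed of the welding jig, without lifting it, until it is square and flush against both the back fence and the side fence, then screw the overhead clamp knob clockwise, turn after turn, all the way to its stop so that the clamp foot presses on the coupon. Leave the coupon flush and clamped, let go of everything, and leave the tools, containers and samples lying around where they are.

Things in the scene. Friction and masses are not known exactly. Their poses are not given: they have to be found in the camera images.
- jig: Welding jig fixed to the table: dark steel bed 290 mm (its x) by 360 mm (its y), top 20 mm above the table. Origin at table level; the bed spans x -145 to +145 and y -160 to +200 mm. x points away from the robot at yaw 0, z up. The clamp arm and screw, two fences and a torch rest stand on it; all jig x, y given here are in this frame.
- back_fence (a point): Middle of the back fence's face, on the bed: aluminium strip, face at jig x = 100 mm, from y = -100 to +100 mm, 12 mm thick, standing 10 mm above the bed.
- side_fence (a point): Middle of the side fence's face, on the bed: aluminium strip, face at jig y = 100 mm, from x = -20 to +80 mm, 12 mm thick, standing 10 mm above the bed.
- bridge_end (a point): Near end of the clamp's fixed grey arm (jig x = 30, y = 25 mm), at its top, 95 mm above the table. The arm is 34 mm wide and 20 mm thick and runs from here along jig +x to a grey post behind the back fence (x 116 to 142, y 5 to 45 mm). The clamp screw passes upright through the arm at x = 55, y = 25 mm.
- torch_rest (a point): Top of the torch rest, an upright steel pin with a rubber head 32 mm wide, fixed on the bed at jig x = 127, y = -115 mm, 102 mm above the table.
- jig_seat (a point): Point on the bed's top where the coupon's origin lies when the coupon is square and flush against both fences (jig x = 40, y = 25 mm, 20 mm above the table).
- coupon: The practice coupon: loose flat aluminium plate lying on the jig's bed, 120 mm (its x) by 150 mm (its y) by 12 mm thick, about 0.5 kg, with a dark weld bead (look only) along the middle parallel to its y. Origin at the centre of its underside. It starts up to 70 mm (jig -x) and 60 mm (jig -y) short of its seat, turned up to 0.3 rad. Too wide to grasp; push its edges.
- clamp_knob (a joint): Turn of the clamp knob in rad: 0 is fully raised, it grows as the knob is turned clockwise seen from above, up to a hard stop at 12.57 (two turns). It starts between 1.5 and 4. Each turn lowers knob, screw and foot together by 10 mm. It turns with about 0.06 N m of friction, stays where it is left, and needs some 0.1 N m at the end when the foot's spring is pressed.
- knob_grip (a point): Centre of the clamp knob: a black, finely ribbed round knob, 44 mm across and 30 mm high on a 14 mm upright screw above the arm. This point lies on the screw axis (jig x = 55, y = 25 mm), 15 mm above the knob's underside: 145 mm above the table when the joint reads 0 and 125 mm at the stop; its underside then stays 15 mm above the arm.
- clamp_foot: Sprung rubber foot under the arm, a disc 36 mm across and 10 mm thick that moves with the screw but does not turn. Origin at the centre of its underside, 50 mm above the table when the knob joint reads 0, so 18 mm above the coupon's top; it meets the coupon after about 1.8 turns and its 2.5 N/mm spring then yields about 2 mm up to the stop.
- magnet_square: Bystander: steel magnetic square, about 60 by 50 mm and 18 mm high, lying on the bed on the outer side of the side fence. Origin near the middle of its longer leg, underside.
- hammer: Bystander: hammer 190 mm long lying on the table beside the jig at its -y side. Origin at the underside.
- rod_can: Bystander: upright can 60 mm across and 90 mm high on the table just beyond the jig's -y side. Origin at the centre of its underside.
- tee_coupon: Bystander: T-shaped steel sample, 130 by 70 mm and 58 mm high, on the table. Origin at the centre of its underside.
- wire_brush: Bystander: brush 190 mm long, on the table. Origin at the underside.
- spray_bottle: Bystander: upright clear bottle 66 mm across and 170 mm high. Origin at the centre of its underside.
- pipe_piece: Bystander: upright piece of steel pipe 76 mm across and 70 mm high. Origin at the centre of its underside.
Not all that is in view belongs to the job. Of the things shaped like the coupon, the aluminium one is meant.

How it is judged:
By the outcome, as a careful person would: the job done as asked, in the order asked, and still so for the second after the job is handed in, with the robot touching nothing.
It also fails if it takes over 72 s, if anything falls off the work surface, if the arm or the gripper's body presses on something with over 40 N, if the wrist force passes 120 N, or if a joint passes its speed limit or range.

ROBOT

A 7-joint arm with a two-finger parallel gripper is mounted at the origin on the work surface. World frame = base frame: x ahead of the robot, y to its left, z up, the work surface at z = 0. Lengths are in mm, angles in rad, forces in N, time in s.
With the tool pointing down it reaches from about 400 to 900 mm from the base axis. Payload 5.6 kg.
Tool frame: the origin (TCP) lies midway between the tips of the shut fingers; the grasp point (between the pads) lies 19 mm behind it; x points along the fingers, y is the direction in which the jaws open and shut, and the axes are right-handed (so a half turn about x gives the same grasp; the last joint's range is limited). The gripper opens to 92 mm and grips with 3 to 60 N. Pads are 20 mm wide; open, the fingers measure 128 mm over their backs; the gripper's body (75 mm by 189 mm) begins 69 mm behind the grasp point.
Start: joints at [1.277, 0.468, -0.012, 1.603, 0.006, 1.071, -0.056], TCP at [161.273, -629.683, 188.892] pointing down, gripper open.
Joint ranges: [-2.53, 2.53], [-0.31, 2.02], [-1.57, 1.55], [0.28, 2.44], [-1.29, 4.43], [0.15, 1.84], [-2.92, 2.92]. Speed limits (rad/s): [2.57, 2.57, 3.14, 3.14, 3.14, 3.14, 3.14].

INTERFACE

Orientations are given as a rotation vector (axis times angle).
In Python, from cell import robot, grip, kin, viewer gives the robot as it stands. Calls block until the motion is done:
- robot.movep(position, orientation): joint-space move of the TCP to a pose.
- robot.servo_line(position, feed=150, rotation=None): straight line of the TCP; rotation=None keeps the orientation; feed is the mean speed in mm/s.
- robot.goto_joints(angles): joint-space move.
- grip(opening, newtons=None): opening from 0.0 (shut) to 1.0 (fully open); newtons is the grip in N (None keeps the last); returns when the fingers have stopped.
- robot.hold(seconds).
- kin.ik(position, orientation): joint angles nearest the present ones, or None.
- robot.observe(): the state.
- viewer.read_camera(name): name is "side" or "top"; returns the picture (420x560x3 uint8, red, green, blue); there is no depth.
- viewer.camera_info(name): a dict with "camera_matrix" (3x3 intrinsics, pixels), "R" (3x3) and "t" (3): a world point X has camera coordinates R X + t. Camera axes: x right, y down, z forward; pixel columns grow to the right and rows downward; lengths in mm; the calibration is good to about 2 mm. A picture is of the moment at which its call begins. camera_info takes no time and is no camera call.
A pose or a line that the arm cannot do raises robot.IKError and nothing moves.
- robot.job_done(): hands the job in, once; it reports no verdict.
Trained networks look in the newest picture that a camera, given by its name, has taken for a name from the list of things; names that differ only in an ending like _2 or _b are one class to them, and where a whole thing is asked for, a point or a joint stands for the part that bears it (a point fixed in the world has none). Each returns a list of dicts, best first, with "confidence" (0 to 1); they miss things now and then, are a little off and sometimes report something else, mostly with a low value. They report only what shows in the picture. A call takes as long as a camera call. They do not tell look-alikes from the thing itself.
- viewer.silhouettes(name, camera): "mask" (420x560 bool, what is visible of it).
- viewer.pinpoint(name, camera): "at" ([x, y, z] in mm, in the coordinates of the camera as it stood for that picture, good to about 4 mm: a listed point, or the origin of a listed thing).
The state is a dict: "t": time; "joints": joint angles; "joint_velocities": joint speeds; "joint_torque": joint torques, N m; "tcp_pos": TCP position; "tcp_rot": TCP orientation; "contact_force": force on the tool from outside, world axes, zero at the start; "wrist_torque": the same for the moment, N m; "grip_width": opening from 0.0 (shut) to 1.0 (fully open).
Only numpy, scipy, OpenCV 4.12 (cv2) and the standard library are available. Lean on these libraries where they do the work, as an engineer would, in place of code of your own. Each camera call takes 0.05 s, during which the arm holds its last target. There are 200 camera calls.

## Working session

There is one attempt and no reset: what is moved stays moved. The work goes in short steps, each a Python script; the robot and the scene stay as the last script left them, time stands still between calls to the robot, and variables do not carry over. Pictures are saved under pics/ and viewed, about 8 in all and at most 12, crops included, and the job is handed in when it is done.

```bash
ls; mkdir -p pics
cat > h.py <<'E'
import numpy as np, cv2
from cell import robot, grip, kin, viewer
def cam(n):
    i=viewer.camera_info(n); return np.array(i["camera_matrix"]),np.array(i["R"]),np.array(i["t"])
def proj(n,X):
    K,R,t=cam(n); p=(R@np.atleast_2d(X).T).T+t; q=(K@p.T).T; return q[:,:2]/q[:,2:]
def back(n,uv,z):
    K,R,t=cam(n); d=R.T@np.linalg.inv(K)@np.array([uv[0],uv[1],1.]); c=-R.T@t
    return c+d*(z-c[2])/d[2]
def w(n,p):
    K,R,t=cam(n); return R.T@(np.array(p)-t)
E
python3 - <<'E'
from h import *
ims=[]
for n in("top","side"):
    im=viewer.read_camera(n); cv2.imwrite(f"pics/{n}0.png",im[:,:,::-1])
    for k in("jig","back_fence","side_fence","bridge_end","torch_rest","jig_seat","coupon","knob_grip","clamp_foot","rod_can","hammer"):
        for d in viewer.pinpoint(k,n)[:3]: print(n,k,round(d["confidence"],2),w(n,d["at"]).round(1))
    K,R,t=cam(n);print(n,K.round(0).tolist(),(-R.T@t).round(0))
o=robot.observe();print(o["t"],o["tcp_rot"])
E
```

```text
pics
top back_fence 0.7 [716.2  18.5  25.3]
top back_fence 0.15 [644.7  44.5  98.5]
top side_fence 0.84 [646.3 118.1  23.8]
top bridge_end 0.89 [646.3  41.5  96.5]
top torch_rest 0.68 [745.8 -94.3 105.1]
top jig_seat 0.86 [658.2  46.2  20.4]
top coupon 0.96 [621.4  12.   22.6]
top coupon 0.81 [319.4 140.5   1.6]
top coupon 0.57 [ 277.4 -229.2    5.2]
top knob_grip 0.75 [669.6  43.5 140.1]
top rod_can 0.91 [ 681.1 -221.7    3. ]
top hammer 0.56 [ 515.3 -195.8    3.7]
top hammer 0.19 [647.7 118.5  23.8]
top [[523.0, 0.0, 272.0], [0.0, 523.0, 211.0], [0.0, 0.0, 1.0]] [ 353.    8. 1508.]
side jig 0.75 [6.148e+02 2.590e+01 3.000e-01]
side jig 0.44 [673.5  51.3 144.7]
side back_fence 0.83 [718.1  24.2  19.8]
side side_fence 0.67 [647.3 129.7  20.2]
side side_fence 0.5 [639.1 164.2  22.6]
side bridge_end 0.63 [651.   48.6  96.1]
side torch_rest 0.68 [744.8 -90.1 102.2]
side jig_seat 0.93 [656.3  53.5  26.5]
side jig_seat 0.56 [721.3  23.4  20.9]
side coupon 0.57 [ 277.  -220.9    3.7]
side coupon 0.56 [622.4  13.7  16.8]
side knob_grip 0.58 [672.2  51.2 144.7]
side clamp_foot 0.46 [672.6  43.9  42.2]
side rod_can 0.65 [ 680.1 -223.9    2.5]
side hammer 0.76 [ 5.159e+02 -1.933e+02 -4.000e-01]
side [[523.0, 0.0, 278.0], [0.0, 523.0, 198.0], [0.0, 0.0, 1.0]] [  456. -1458.   984.]
1.2 [ 2.08792899  0.26308474 -2.08807335]
```

Run:
```python
import cv2,numpy as np
a=cv2.imread("pics/top0.png"); 
cv2.imwrite("pics/t1.png",cv2.resize(a,(784,588)))
from h import *
p=proj("top",[[620,20,20]])[0].astype(int);print(p)
x0,y0=p[0]-95,p[1]-75
cv2.imwrite("pics/t2.png",cv2.resize(a[max(y0,0):y0+150,x0:x0+190],None,fx=4,fy=4,interpolation=cv2.INTER_CUBIC));print(x0,y0)
b=cv2.imread("pics/side0.png");p=proj("side",[[620,20,40]])[0].astype(int)
x0,y0=p[0]-95,p[1]-75;print(x0,y0)
cv2.imwrite("pics/s2.png",cv2.resize(b[y0:y0+150,x0:x0+190],None,fx=4,fy=4,interpolation=cv2.INTER_CUBIC))
```

```text
[266 182]
171 107
215 141
```

View pics/t1.png

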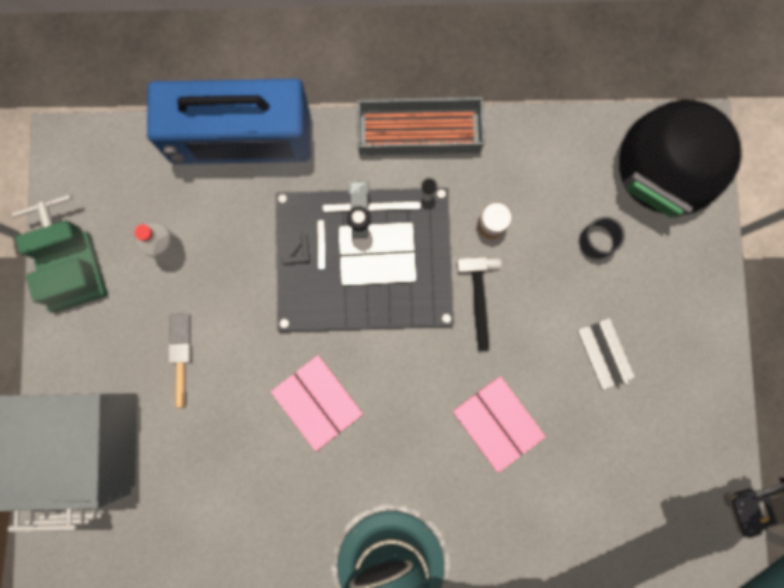

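View pics/t2.png

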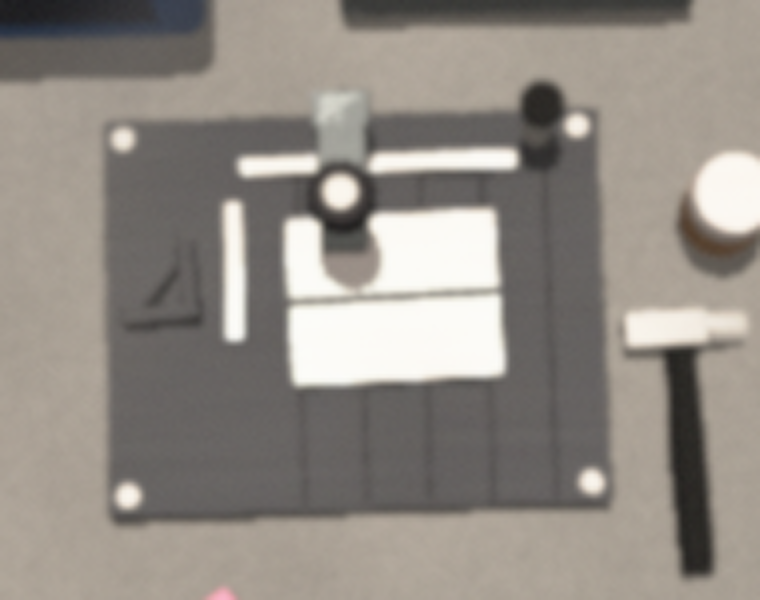

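View pics/s2.png

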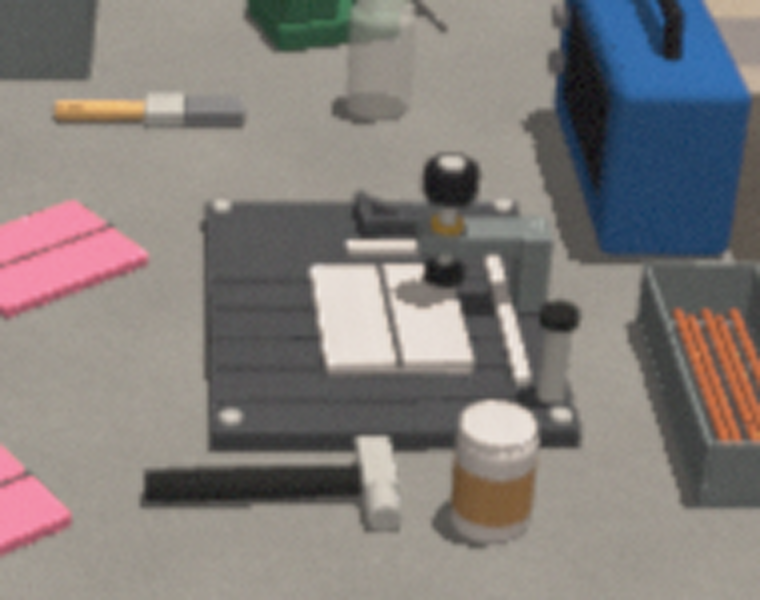

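Two pink look-alikes lie on the table (t1 at (317,403) and (500,423)). The aluminium coupon is the white one on the bed at (378,253), and the enlarged crop confirms it, with its bead parallel to the back fence. Next I'll work out the jig and coupon poses from the corner pixels.

```bash
cat >> h.py <<'E'
from scipy.optimize import least_squares
def rect_fit(n,model,px,z,x0):
    f=lambda q:(proj(n,np.c_[np.array(model)@np.array([[np.cos(q[2]),np.sin(q[2])],[-np.sin(q[2]),np.cos(q[2])]])+q[:2],np.broadcast_to(z,len(model))])-px).ravel()
    r=least_squares(f,x0,x_scale=[1,1,.01]); return r.x, np.abs(r.fun).max()
def line_edge(im,n,a,b,z,half=8,flip=1):
    """subpixel edge offset (mm, along the left normal) at points along world line a->b; returns world points"""
    g=cv2.cvtColor(im,cv2.COLOR_RGB2GRAY).astype(np.float32); a,b=np.array(a,float),np.array(b,float)
    d=(b-a)/np.linalg.norm(b-a); nn=np.array([-d[1],d[0]]); out=[]
    s=np.arange(-half,half+.01,.5)
    for k in np.linspace(.1,.9,25):
        P=a+k*(b-a)+s[:,None]*nn
        uv=proj(n,np.c_[P,np.full(len(s),z)]).astype(np.float32)
        v=cv2.remap(g,uv[:,0:1],uv[:,1:2],cv2.INTER_LINEAR).ravel()
        gr=np.abs(np.gradient(cv2.GaussianBlur(v[:,None],(1,5),0).ravel())); 
        i=gr.argmax(); m=slice(max(i-4,0),i+5); out.append(a+k*(b-a)+nn*(s[m]*gr[m]).sum()/gr[m].sum())
    return np.array(out)
def T(p,q):
    c,s=np.cos(q[2]),np.sin(q[2]); return np.asarray(p,float)@np.array([[c,s],[-s,c]])+q[:2]
def fitpose(im,n,q,half,edges,z,it=3,hw=8):
    """edges: list of (axis,value,lo,hi) in body frame"""
    q=np.array(q,float)
    for _ in range(it):
        pts=[]
        for ax,v,lo,hi in edges:
            e=[(v,lo),(v,hi)] if ax==0 else [(lo,v),(hi,v)]
            pts.append(line_edge(im,n,*T(e,q),z,hw))
        def f(q):
            r=[]
            for (ax,v,lo,hi),P in zip(edges,pts):
                c,s=np.cos(q[2]),np.sin(q[2]); r+=list(((P-q[:2])@np.array([[c,-s],[s,c]]))[:,ax]-v)
            return np.array(r)
        sol=least_squares(f,q,x_scale=[1,1,.01],loss="soft_l1"); q=sol.x
    return q,np.sqrt(np.mean(sol.fun**2)), [round(float(np.median(x)),2) for x in np.split(f(q),len(edges))]
CE=[(0,-60,-75,75),(0,60,-75,-5),(1,-75,-60,60),(1,75,-60,60)]
E
python3 - <<'E'
from h import *
o=np.array([171,107]); P=lambda L:(np.array(L)+.5)/4-.5+o
# top image: up=+x, left=+y
q,r=rect_fit("top",[(145,200),(145,-160),(-145,-160),(-145,200)],P([(107,123),(597,108),(609,508),(113,522)]),20,[615,20,0]);print("jig",q.round(3),r)
c,r2=rect_fit("top",[(60,75),(60,-75),(-60,-75),(-60,75)],P([(285,218),(495,208),(506,375),(294,387)]),32,[621,12,0]);print("coup",c.round(3),r2)
im=cv2.imread("pics/top0.png")[:,:,::-1].copy()
print("coupfit",fitpose(im,"top",c,0,CE,32))
print("jigfit",fitpose(im,"top",q,0,[(0,-145,-150,190),(1,-160,-140,80),(1,200,-140,140)],20))
print("fencefit",fitpose(im,"top",q,0,[(0,100,-90,0),(1,100,-18,78),(1,112,-18,78),(0,112,-90,0)],30,hw=5))
for p,z in (((100,0),20),((30,25),95),((127,-115),102),((25+15,25),20),((30,100),20),((55,25),140)): print(p,T(p,q).round(1))
E
```

```text
jig [6.13655e+02 1.91030e+01 6.00000e-03] 1.2391968091520766
coup [6.22656e+02 1.10710e+01 3.40000e-02] 0.5640183506934875
coupfit (array([6.22906936e+02, 1.23631963e+01, 5.31878518e-02]), np.float64(1.3386302002574983), [-1.04, 0.55, -1.12, 1.42])
jigfit (array([6.12605515e+02, 2.01749942e+01, 1.22645590e-02]), np.float64(0.724729637366221), [-0.03, 0.06, 0.08])
fencefit (array([6.16514587e+02, 2.02358773e+01, 1.00478048e-02]), np.float64(1.3182664208870951), [-0.95, -1.23, 1.29, 0.91])
(100, 0) [713.7  19.8]
(30, 25) [643.5  44.3]
(127, -115) [741.4 -95.1]
(40, 25) [653.5  44.4]
(30, 100) [643.  119.3]
(55, 25) [668.5  44.5]
```

```bash
cat >> h.py <<'E'
from scipy.spatial.transform import Rotation as Ro
J=np.array([614.5,20.0,0.011])
def ori(a):  # jaw direction at world angle a, tool down
    c,s=np.cos(a),np.sin(a); return Ro.from_matrix(np.array([[0,c,s],[0,s,-c],[-1,0,0]])).as_rotvec()
def st(tag=""):
    o=robot.observe(); print(tag,"t%.1f"%o["t"],np.round(o["tcp_pos"],1),"F",np.round(o["contact_force"],1),"M",np.round(o["wrist_torque"],2),"g%.2f"%o["grip_width"],"j7 %.2f"%o["joints"][6]); return o
E
python3 - <<'E'
from h import *
for a in (np.pi/2,-np.pi/2,0,np.pi):
    for p in ([535,14,190],[535,14,25],[630,-98,25],[668.5,46,120]):
        q=kin.ik(p,ori(a+.011)); print(round(a,2),p,None if q is None else np.round(q,2))
print(Ro.from_rotvec(robot.observe()["tcp_rot"]).as_matrix().round(2).tolist())
E
```

```text
1.57 [535, 14, 190] [ 0.73  0.5  -1.06  1.84  0.49  1.1   1.07]
1.57 [535, 14, 25] [ 0.45  0.63 -0.68  1.96  0.58  0.75  1.  ]
1.57 [630, -98, 25] [ 0.59  0.78 -0.71  1.71  0.62  0.9   1.21]
1.57 [668.5, 46, 120] [ 0.44  0.75 -0.86  1.56  0.61  1.11  1.02]
-1.57 [535, 14, 190] [ 0.43  0.35 -0.63  1.85  0.24  1.02 -1.86]
-1.57 [535, 14, 25] [ 0.26  0.56 -0.43  1.97  0.36  0.68 -1.96]
-1.57 [630, -98, 25] [ 0.27  0.66 -0.23  1.73  0.2   0.78 -1.62]
-1.57 [668.5, 46, 120] [ 0.22  0.63 -0.49  1.58  0.33  1.01 -1.93]
0 [535, 14, 190] [ 0.52  0.38 -0.75  1.85  0.3   1.03 -0.34]
0 [535, 14, 25] [ 0.37  0.6  -0.58  1.97  0.49  0.72 -0.49]
0 [630, -98, 25] [ 0.53  0.74 -0.61  1.71  0.53  0.86 -0.3 ]
0 [668.5, 46, 120] [ 0.33  0.68 -0.67  1.57  0.47  1.05 -0.45]
3.14 [535, 14, 190] [-1.07  0.6   1.36  1.94 -0.65  1.15 -2.58]
3.14 [535, 14, 25] [ 0.81  1.07 -1.33  1.94  1.16  1.2   2.16]
3.14 [630, -98, 25] [-0.69  1.15  1.33  1.79 -1.19  1.26 -2.14]
3.14 [668.5, 46, 120] [ 0.63  1.04 -1.33  1.55  1.02  1.38  2.35]
[[-0.0, 0.25, -0.97], [-0.0, -0.97, -0.25], [-1.0, -0.0, 0.0]]
```

```bash
cat >> h.py <<'E'
def push(start,d,dist,lim,step=2.0,feed=40):
    """fine pushing from start along unit d until the opposing force passes lim"""
    s=np.array(start,float); d=np.array([d[0],d[1],0.]); F0=np.array(robot.observe()["contact_force"]); k=0; log=[]
    while k<dist:
        k+=step; robot.servo_line(s+d*k,feed=feed); f=-(np.array(robot.observe()["contact_force"])-0*F0)@d; log.append(round(float(f),1))
        if f>lim: break
    print("push",k,log); return s+d*k
ex=np.array([np.cos(J[2]),np.sin(J[2])]); ey=np.array([-ex[1],ex[0]])
E
python3 - <<'E'
from h import *
a=-np.pi/2+J[2]
grip(0.6)
robot.movep([535,14,190],ori(a)); st("above")
robot.servo_line([535,14,25],feed=200); st("down")
robot.servo_line(np.r_[[535,14]+ex*41,25],feed=80); o=st("near")
p=push(o["tcp_pos"],ex,16,9); st("end")
im=viewer.read_camera("top"); cv2.imwrite("pics/t3.png",cv2.resize(im[107:257,171:361,::-1],None,fx=4,fy=4,interpolation=cv2.INTER_CUBIC))
E
```

```text
above t4.5 [535.1  13.1 189.9] F [-0.2 -0.8 -0.4] M [0.02 0.   0.04] g0.60 j7 -1.86
down t5.5 [535.9  14.1  25.9] F [0.  0.2 0.7] M [ 0.04  0.01 -0.01] g0.60 j7 -2.02
near t6.2 [575.6  14.5  25. ] F [ 0.2  0.8 -0.6] M [ 0.01  0.06 -0.03] g0.60 j7 -2.00
push 16.0 [-0.0, -0.5, 0.5, -0.9, 0.3, -0.2, 0.6, -0.1]
end t8.2 [591.7  14.7  25. ] F [ 0.1  1.1 -0.2] M [ 0.02 -0.03  0.03] g0.60 j7 -1.99
```

View pics/t3.png

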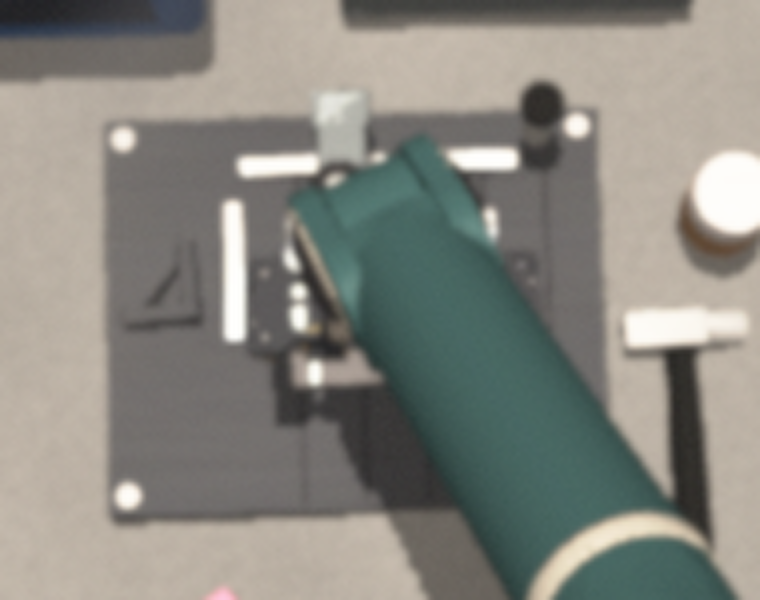

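The coupon's near edge still appears at about (292,387), so it may not have moved. I'll check from the side.

Run:
```python
from h import *
im=viewer.read_camera("side"); cv2.imwrite("pics/s3.png",cv2.resize(im[141:291,215:405,::-1],None,fx=4,fy=4,interpolation=cv2.INTER_CUBIC))
print(((proj("side",[[591.7,14.7,25],[591.7,14.7,112]])-[215,141])*4).round())
print(((proj("top",[[591.7,14.7,25],[591.7,14.7,112]])-[171,107])*4).round())
```

```text
[[348. 318.]
 [353. 229.]]
[[389. 339.]
 [388. 319.]]
```

View pics/s3.png

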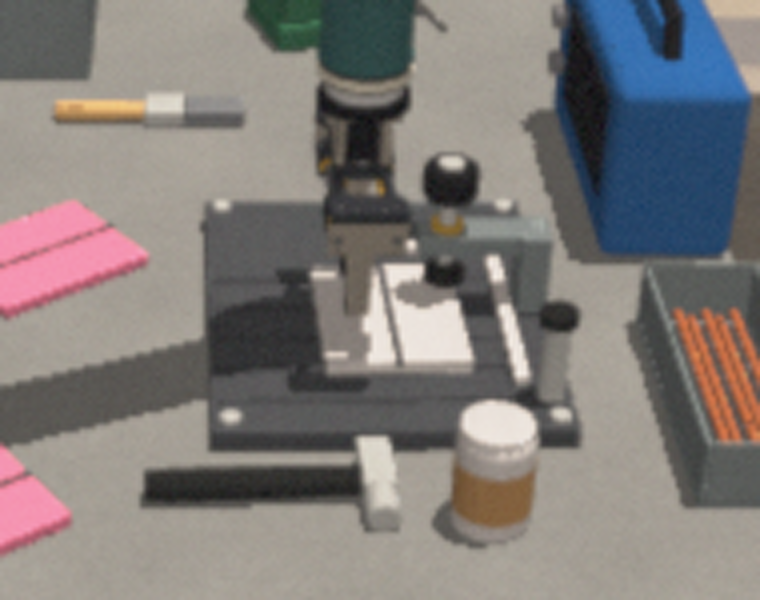

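The fingers are hovering over the coupon. The open tips sit higher than the TCP, which is defined for shut fingers. I'll redo the push with the fingers shut.

Run:
```python
from h import *
o=st(); p=np.array(o["tcp_pos"])
robot.servo_line([p[0],p[1],50],feed=150)
robot.servo_line([538,13,50],feed=250)
grip(0.0); robot.servo_line([538,13,25],feed=150); st("down")
robot.servo_line(np.r_[[538,13]+ex*36,25],feed=80); o=st("near")
p=push(o["tcp_pos"],ex,16,9); o=st("end")
p=np.array(o["tcp_pos"]); robot.servo_line(np.r_[p[:2]-ex*15,25],feed=200)
im=viewer.read_camera("side"); cv2.imwrite("pics/s4.png",cv2.resize(im[141:291,215:405,::-1],None,fx=4,fy=4,interpolation=cv2.INTER_CUBIC)); st()
```

```text
t8.3 [591.6  14.7  25. ] F [-0.2 -0.1 -0.6] M [ 0.02 -0.01 -0.  ] g0.60 j7 -1.99
down t10.2 [537.2  13.1  24.5] F [-0.   0.8  1.1] M [ 0.04  0.   -0.01] g0.00 j7 -2.01
near t10.8 [573.7  13.4  25. ] F [-0.   0.4  0.8] M [ 0.02 -0.03 -0.05] g0.00 j7 -2.00
push 16.0 [0.5, -0.3, 0.1, 0.1, 0.4, 0.0, 0.7, -0.6]
end t12.8 [589.8  13.6  25. ] F [ 0.6 -0.2  0.1] M [0.01 0.05 0.01] g0.00 j7 -1.99
 t13.1 [575.1  13.4  25.1] F [ 0.6 -0.2 -0. ] M [ 0.04 -0.04  0.05] g0.01 j7 -2.00
```

View pics/s4.png

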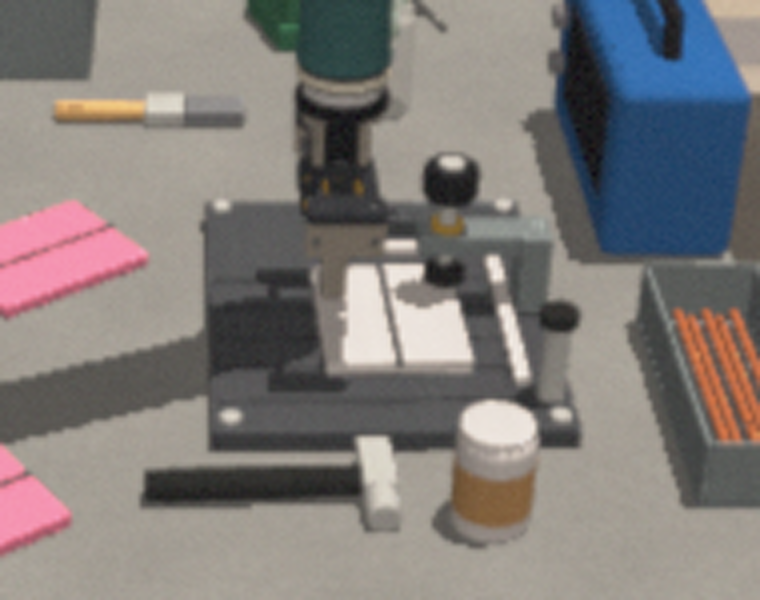

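The coupon still hasn't moved, so the tip really is higher than reported. I'll probe the bed in front of the coupon to calibrate the tip height.

Run:
```python
from h import *
print(((proj("side",[[575.1,13.4,z] for z in (20,25,32,40)])-[215,141])*4).round().tolist())
robot.servo_line([575,13.4,45],feed=150)
robot.servo_line([530,13,45],feed=200); robot.servo_line([530,13,26],feed=100)
for z in np.arange(25,4,-1.0):
    robot.servo_line([530,13,z],feed=30); o=robot.observe(); f=o["contact_force"]; print(z,round(o["tcp_pos"][2],1),np.round(f[2],1),end="; ")
    if f[2]>5: break
im=viewer.read_camera("side"); cv2.imwrite("pics/s5.png",cv2.resize(im[141:291,215:405,::-1],None,fx=4,fy=4,interpolation=cv2.INTER_CUBIC)); st()
```

```text
[[329.0, 324.0], [329.0, 319.0], [329.0, 312.0], [330.0, 304.0]]
25.0 25.3 0.0; 24.0 24.1 -1.1; 23.0 23.0 0.3; 22.0 21.9 -0.6; 21.0 20.9 0.3; 20.0 19.9 0.2; 19.0 18.9 -0.4; 18.0 17.9 -0.1; 17.0 16.9 0.4; 16.0 15.9 0.6; 15.0 14.9 -0.2; 14.0 13.9 0.6; 13.0 12.9 0.8; 12.0 11.9 0.2; 11.0 10.9 0.5; 10.0 9.9 -0.2; 9.0 8.9 0.7; 8.0 7.9 -0.5; 7.0 6.9 -0.1; 6.0 5.9 0.2; 5.0 4.9 0.6;  t19.4 [530.  13.   5.] F [0.3 0.4 0. ] M [ 0.02 -0.01  0.01] g0.00 j7 -2.04
```

View pics/s5.png

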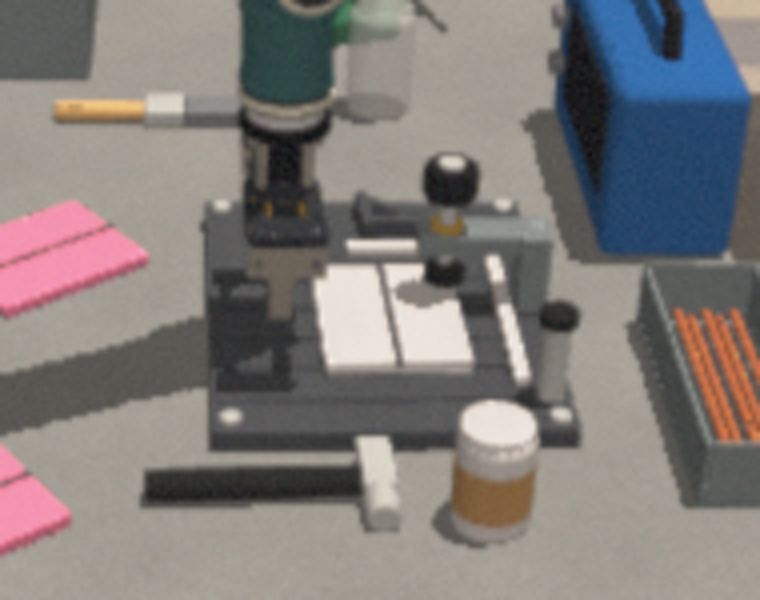

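Run:
```python
from h import *
print(((proj("side",[[530,13,z] for z in (5,20,25,30,40)])-[215,141])*4).round().tolist())
```

```text
[[275.0, 339.0], [275.0, 324.0], [275.0, 319.0], [275.0, 314.0], [276.0, 304.0]]
```

Run:
```python
from h import *
for y in (-80,-60,-40,13): print(y,((proj("side",[[555,y,z] for z in (95,112,133,150)])-[215,141])*4).round().tolist(),((proj("side",[[493,y-0,z] for z in (75,93,113,130)])-[215,141])*4).round().tolist())
robot.servo_line([530,13,1],feed=40)
for z in np.arange(0,-6,-1.0):
    robot.servo_line([530,13,z],feed=60); f=robot.observe()["contact_force"]; print(z,np.round(f[2],1),end="; ")
    if f[2]>4: break
o=st()
```

```text
-80 [[313.0, 309.0], [314.0, 291.0], [315.0, 268.0], [316.0, 249.0]] [[234.0, 331.0], [234.0, 311.0], [235.0, 290.0], [235.0, 271.0]]
-60 [[312.0, 296.0], [313.0, 278.0], [314.0, 255.0], [315.0, 236.0]] [[233.0, 317.0], [234.0, 298.0], [234.0, 276.0], [234.0, 258.0]]
-40 [[311.0, 282.0], [312.0, 264.0], [312.0, 242.0], [313.0, 223.0]] [[233.0, 303.0], [233.0, 284.0], [234.0, 263.0], [234.0, 245.0]]
13 [[308.0, 248.0], [308.0, 230.0], [309.0, 208.0], [310.0, 190.0]] [[232.0, 268.0], [232.0, 250.0], [233.0, 229.0], [233.0, 211.0]]
0.0 -0.4; -1.0 -1.3; -2.0 0.0; -3.0 0.4; -4.0 0.1; -5.0 -1.2;  t21.1 [530.   13.   -5.1] F [ 0.3 -0.6 -1.2] M [-0.01 -0.    0.01] g0.00 j7 -2.05
```

Run:
```python
from h import *
for z in np.arange(-6,-22,-1.0):
    robot.servo_line([530,13,z],feed=60); o=robot.observe();f=o["contact_force"]; print(z,round(o["tcp_pos"][2],1),np.round(f[2],1),end="; ")
    if f[2]>4: break
o=st(); print(o["joint_torque"])
im=viewer.read_camera("side"); cv2.imwrite("pics/s6.png",cv2.resize(im[181:256,250:345,::-1],None,fx=8,fy=8,interpolation=cv2.INTER_CUBIC))
print(((proj("side",[[530,13,z] for z in (-15,0,20,25,30)])-[250,181])*8).round().tolist())
```

```text
-6.0 -5.3 7.6;  t21.4 [530.1  13.   -5.3] F [-1.9 -0.1  7.6] M [-0.04  0.55 -0.04] g0.00 j7 -2.05
[-1.51783861e-01 -4.43235540e+01 -6.02076843e+00 -1.46567318e+01
  1.73917115e-01 -7.61239920e-01 -9.01094318e-04]
[[268.0, 398.0], [269.0, 368.0], [270.0, 329.0], [270.0, 319.0], [271.0, 309.0]]
```

View pics/s6.png

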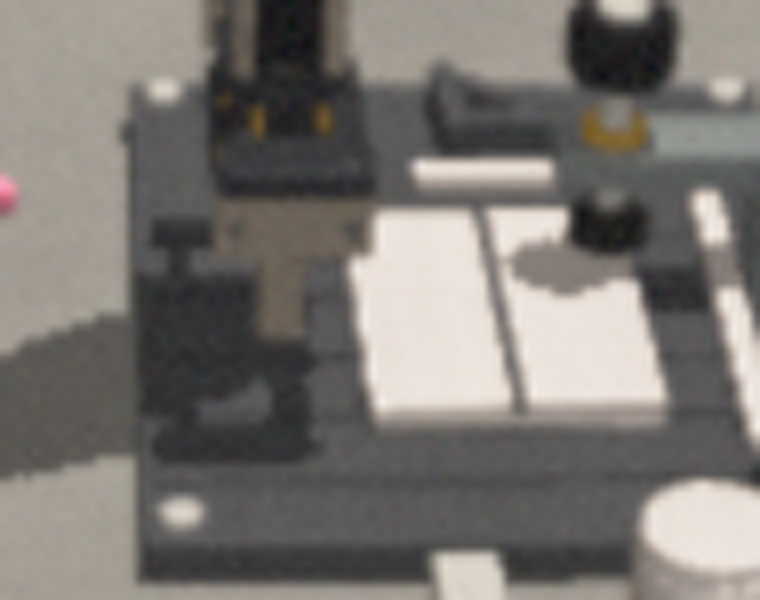

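The bed (true z 20) is touched at a reading of −5.2, so the tip sits about 25 mm above its reported height. Commanded z must be the true z minus 25. Redoing the x push with that correction.

```bash
cat >> h.py <<'E'
ZO=-25.2
CROP=lambda im,x0,y0,w_,h_,f:cv2.resize(im[y0:y0+h_,x0:x0+w_,::-1],None,fx=f,fy=f,interpolation=cv2.INTER_CUBIC)
E
python3 - <<'E'
from h import *
robot.servo_line([530,13,25+ZO],feed=100)
robot.servo_line(np.r_[[530,13]+ex*44,25+ZO],feed=80); o=st("near")
p=push(o["tcp_pos"],ex,20,12); o=st("end")
p=np.array(o["tcp_pos"]); robot.servo_line(np.r_[p[:2]-ex*12,25+ZO],feed=200)
im=viewer.read_camera("side"); cv2.imwrite("pics/s7.png",CROP(im,215,141,190,150,4)); st()
for d in viewer.pinpoint("coupon","side")[:3]: print(w("side",d["at"]).round(1))
E
```

```text
near t22.4 [ 5.745e+02  1.360e+01 -3.000e-01] F [-0.8  0.5 -0.3] M [ 0.04 -0.02  0.01] g0.00 j7 -2.02
push 16.0 [3.9, 4.3, 2.7, 2.2, 3.5, 8.2, 11.9, 16.9]
end t24.4 [584.7  13.8  -0.7] F [-16.9   0.1  13.2] M [-0.02  4.   -0.01] g0.01 j7 -2.01
 t24.7 [5.747e+02 1.360e+01 5.000e-01] F [-0.1  0.1  1.2] M [-0.04  0.   -0.  ] g0.00 j7 -2.02
[ 275.1 -218.4    6.2]
[657.7  15.5  17.8]
[325.5 140.4   1.2]
```

View pics/s7.png

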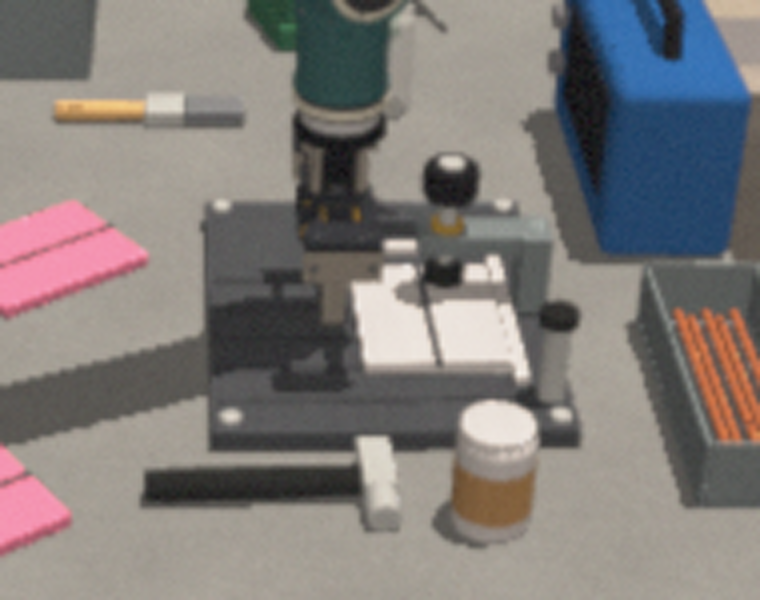

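The coupon is against the back fence (edge at about (515,320)). Next is the +y push, jaws along x.

Run:
```python
from h import *
p=robot.observe()["tcp_pos"]
robot.servo_line([p[0],p[1],90+ZO],feed=250)
robot.movep([634,-100,90+ZO],ori(J[2])); st("above")
robot.servo_line([634,-100,25+ZO],feed=150); st("down")
robot.servo_line(np.r_[[634,-100]+ey*46,25+ZO],feed=80); o=st("near")
p=push(o["tcp_pos"],ey,24,12); o=st("end")
p=np.array(o["tcp_pos"]); robot.servo_line(np.r_[p[:2]-ey*15,25+ZO],feed=200)
im=viewer.read_camera("side"); cv2.imwrite("pics/s8.png",CROP(im,215,141,190,150,4)); st()
for d in viewer.pinpoint("coupon","side")[:3]: print(w("side",d["at"]).round(1))
```

```text
above t26.5 [633.5 -99.3  64.1] F [-0.2  0.1 -0.1] M [-0.02 -0.07 -0.02] g0.00 j7 -0.41
down t27.1 [ 6.343e+02 -9.940e+01  1.000e-01] F [0.4 0.1 0.3] M [-0.07 -0.08 -0.01] g0.01 j7 -0.45
near t27.8 [ 6.336e+02 -5.280e+01 -2.000e-01] F [ 0.3 -0.2 -0.6] M [-0.03 -0.09 -0.01] g0.01 j7 -0.53
push 22.0 [2.6, 2.8, 2.3, 1.8, 1.3, 2.6, 2.3, 3.3, 7.4, 10.6, 14.1]
end t30.6 [ 6.337e+02 -3.730e+01 -1.000e-01] F [ -0.9 -14.1   2.2] M [-3.24  0.17  0.02] g0.00 j7 -0.57
 t30.9 [ 6.341e+02 -5.060e+01  1.000e-01] F [0.3 0.5 0.4] M [-0.07 -0.1   0.01] g0.01 j7 -0.53
[ 275.6 -220.7    2.9]
[656.7  48.6  16.5]
[323.6 142.6   1.4]
```

View pics/s8.png

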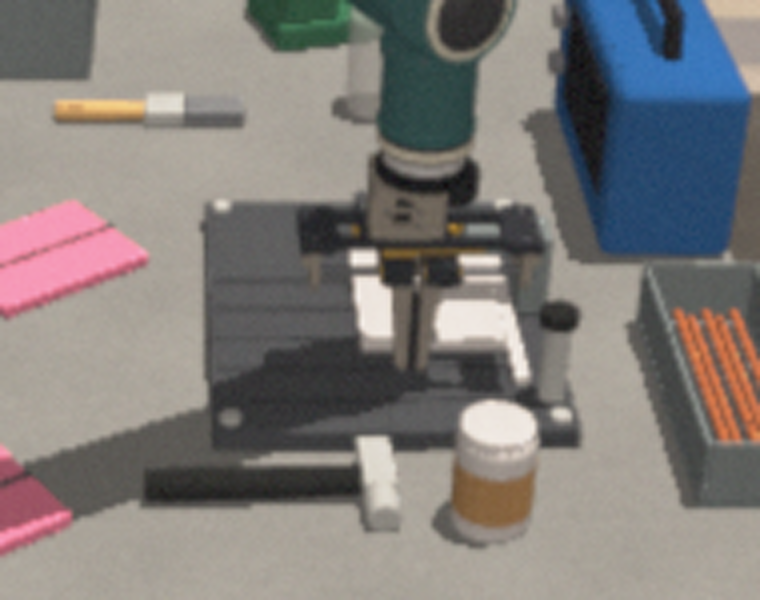

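Flush on both fences by force. I'll do one brief re-press in x, then approach and grip the knob.

```bash
cat >> h.py <<'E'
KX,KY=669.0,45.8
E
python3 - <<'E'
from h import *
p=robot.observe()["tcp_pos"]
robot.servo_line([p[0],p[1]-20,90+ZO],feed=250)
robot.movep([562,44,90+ZO],ori(-np.pi/2+J[2]))
robot.servo_line([562,44,25+ZO],feed=200)
robot.servo_line(np.r_[[562,44]+ex*15,25+ZO],feed=80); o=st("near")
p=push(o["tcp_pos"],ex,16,12); o=st("end")
p=np.array(o["tcp_pos"]); robot.servo_line(np.r_[p[:2]-ex*15,25+ZO],feed=250)
robot.servo_line([560,44,190+ZO],feed=300)
robot.movep([KX,KY,190+ZO],ori(0)); o=st("over knob")
q=np.array(o["joints"]); q[6]=2.6; robot.goto_joints(q); st("turned")
grip(0.75); robot.servo_line([KX,KY,121+ZO],feed=150); st("down")
grip(0.0,25); st("gripped")
im=viewer.read_camera("side"); cv2.imwrite("pics/s9.png",CROP(im,215,101,190,150,4)); st()
E
```

```text
near t33.6 [577.9  44.2   0.8] F [-0.4 -0.7 -0.4] M [0.01 0.03 0.  ] g0.01 j7 -2.09
push 14.0 [-0.2, -0.6, -0.8, 1.5, 7.0, 11.0, 15.2]
end t35.3 [5.856e+02 4.410e+01 1.000e-01] F [-15.2  -1.7  12.5] M [-0.09  3.55 -0.  ] g0.01 j7 -2.08
over knob t37.5 [668.3  46.1 163.6] F [-1.2  0.2 -0.7] M [-0.07 -0.05 -0.03] g0.01 j7 -0.55
turned t40.2 [668.3  46.  163.6] F [ 0.4 -0.4  0. ] M [ 0.18 -0.09 -0.04] g-0.00 j7 2.60
down t41.9 [669.4  46.2  96.2] F [0.7 0.3 0.1] M [ 0.12 -0.07 -0.04] g0.75 j7 2.56
gripped t42.4 [670.5  45.8  96.7] F [4.2 0.2 1.9] M [ 0.15 -0.94 -0.02] g0.47 j7 2.56
 t42.4 [670.5  45.9  96.7] F [ 4.7 -0.   1.3] M [ 0.11 -1.05 -0.03] g0.47 j7 2.56
```

View pics/s9.png

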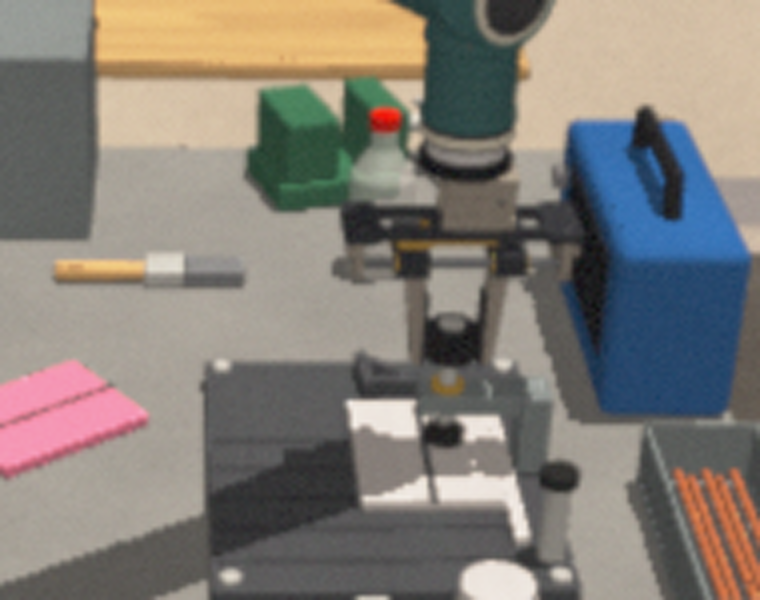

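Gripped on the knob (width 43 mm, as expected). Turning now.

```bash
cat >> h.py <<'E'
def turn(d,x=KX+1.5):
    """turn knob clockwise by d rad, following the thread down"""
    o=robot.observe(); p=np.array(o["tcp_pos"]); z=p[2]-10*d/(2*np.pi)
    q=np.array(kin.ik([x,KY,z],o["tcp_rot"])); q[6]-=d; robot.goto_joints(q)
E
python3 - <<'E'
from h import *
turn(2.6); st("half"); turn(2.5); st("stroke1")
grip(0.65); q=np.array(robot.observe()["joints"]); q[6]=2.6; robot.goto_joints(q); grip(0.0,25); st("regrip")
turn(2.4); o=st("t")
for i in range(4):
    turn(0.6); o=st("t")
    if abs(o["wrist_torque"][2])>0.3: print("stop"); break
E
```

```text
half t44.6 [669.5  50.   92.6] F [ 1.2  5.6 -1.1] M [ 1.35 -0.47  0.02] g0.47 j7 -0.04
stroke1 t46.8 [672.6  47.4  88.7] F [ 9.9  4.  -4.1] M [ 0.45 -2.06 -0.  ] g0.47 j7 -2.54
regrip t51.8 [670.6  45.6  88.6] F [ 3.1  0.6 -1.8] M [ 0.16 -0.57 -0.01] g0.47 j7 2.60
t t53.9 [668.7  50.2  84.8] F [-1.2  6.3  0.1] M [1.25 0.09 0.02] g0.47 j7 0.20
t t54.5 [670.   51.1  83.9] F [ 2.7  9.3 -3.1] M [ 1.66 -0.81 -0.12] g0.47 j7 -0.40
t t55.1 [671.7  51.2  83.1] F [ 7.   9.4 -7.2] M [ 1.68 -1.87 -0.11] g0.47 j7 -0.99
t t55.8 [672.   49.8  82.2] F [ 7.6  8.6 -7.2] M [ 1.19 -2.   -0.11] g0.47 j7 -1.59
t t56.4 [666.6  49.3  81.4] F [-8.3  4.2  4.9] M [0.62 1.64 0.43] g0.47 j7 -2.18
stop
```

Run:
```python
from h import *
turn(0.3); st("more"); turn(0.3); st("more2")
grip(0.75); st("open"); o=robot.observe(); 
robot.servo_line([KX,KY,185+ZO],feed=250); robot.servo_line([560,-60,200+ZO],feed=350); st("clear")
a=viewer.read_camera("side"); 
for k in("coupon","knob_grip","clamp_foot"):
    for d in viewer.pinpoint(k,"side")[:2]: print(k,round(d["confidence"],2),w("side",d["at"]).round(1))
b=viewer.read_camera("top")
for k in("coupon","knob_grip"):
    for d in viewer.pinpoint(k,"top")[:1]: print(k,round(d["confidence"],2),w("top",d["at"]).round(1))
cv2.imwrite("pics/top9.png",b[:,:,::-1]); cv2.imwrite("pics/side9.png",a[:,:,::-1])
cv2.imwrite("pics/fin.png",np.hstack([CROP(a,285,166,95,100,4),CROP(b,215,117,95,100,4)]))
```

```text
more t56.8 [667.3  50.3  81.4] F [-6.1  6.9  3.5] M [1.08 1.3  0.18] g0.47 j7 -2.48
more2 t57.2 [667.8  51.3  81.5] F [-3.1  8.1  2.2] M [1.49 1.01 0.14] g0.47 j7 -2.77
open t57.7 [670.5  45.4  80.9] F [-0.2 -0.9  0.5] M [-0.    0.03 -0.02] g0.74 j7 -2.77
clear t58.8 [559.2 -61.1 174. ] F [-0.7  0.4 -0.5] M [ 0.05 -0.08  0.03] g0.75 j7 -2.56
coupon 0.8 [657.3  49.3  15.6]
coupon 0.73 [ 274.2 -220.6    2.7]
knob_grip 0.53 [671.7  49.7 126.6]
clamp_foot 0.38 [668.9  45.2  31.3]
coupon 0.68 [ 275.8 -225.     7.7]
knob_grip 0.68 [670.4  45.2 127.3]
```

View pics/fin.png

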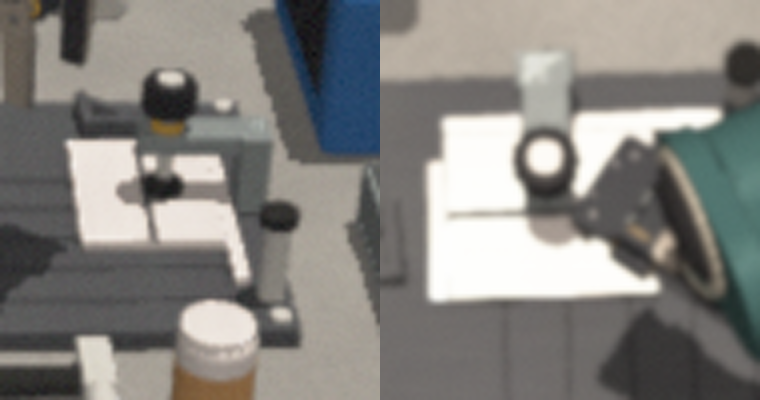

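Run:
```python
from h import *
a=cv2.imread("pics/side0.png",0);b=cv2.imread("pics/side9.png",0)
x0,z0=proj("side",[[670,46,141]])[0]
u,v=int(round(x0)),int(round(z0)); t=a[v-9:v+8,u-9:u+10]; U=8
up=lambda m:cv2.resize(m,None,fx=U,fy=U,interpolation=cv2.INTER_CUBIC)
r=cv2.matchTemplate(up(b[v-14:v+22,u-14:u+15]),up(t),cv2.TM_CCOEFF_NORMED);_,s,_,l=cv2.minMaxLoc(r)
dv=l[1]/U-5;du=l[0]/U-5
k=proj("side",[[670,46,141],[670,46,126]]);mm=15/(k[1,1]-k[0,1])
print("knob shift px",du,dv,"score",s,"drop mm",dv*mm,"rad",dv*mm*2*np.pi/10)
im=cv2.cvtColor(cv2.imread("pics/top9.png"),cv2.COLOR_BGR2RGB)
print("coup left edge/near edge:",fitpose(im,"top",[654.5,45,.011],0,[(0,-60,-20,75)],32,hw=6))
```

```text
knob shift px -0.375 3.875 score 0.9419458508491516 drop mm 14.743719524212711 rad 9.263752188771011
coup left edge/near edge: (array([ 6.60414156e+02,  1.70198924e+02, -1.66807059e-02]), np.float64(2.667246212767285), [0.1])
```

The image shows the knob dropped about 14.7 mm (≈9.3 rad) against 10.5 rad commanded, so it looks to be at the stop. There's time for a short confirming turn.

Run:
```python
from h import *
o=robot.observe(); robot.movep([KX+1,KY,180+ZO],ori(0.3)); st("over")
robot.servo_line([KX+1,KY,107+ZO],feed=220); grip(0.0,40); o=st("grip"); z0=o["tcp_pos"][2]
for i in range(4):
    turn(0.5,KX+1); o=st("t")
    if o["t"]>67 or abs(o["wrist_torque"][2])>0.35: break
grip(0.75); st("open"); robot.servo_line([KX,KY,185+ZO],feed=300); st("clear")
robot.job_done()
```

```text
over t60.9 [670.   45.7 154.8] F [ 0.3 -1.1 -0.6] M [ 0.   -0.07  0.02] g0.75 j7 -0.51
grip t61.9 [671.2  46.2  83. ] F [2.9 0.3 4.1] M [ 0.19 -0.75  0.01] g0.47 j7 -0.54
t t62.4 [670.8  48.5  83.2] F [4.3 5.  1.6] M [ 0.93 -0.97  0.7 ] g0.47 j7 -1.04
open t63.0 [669.9  45.5  82.1] F [ 0.5 -0.9 -0.3] M [-0.05 -0.06 -0.02] g0.75 j7 -1.04
clear t63.4 [669.5  45.9 161.5] F [-0.5  0.3  0.1] M [-0.08 -0.    0.04] g0.75 j7 -1.01
the job is handed in; nothing more can be done
```

The coupon is flush against both fences and clamped, with the knob at its stop. I handed the job in at about 63.4 s, with the gripper open and clear of everything. The verdict isn't reported, so the checks below are all I have.

- **Coupon:** I slid it along the bed to the back fence, then to the side fence, then pressed it once more to the back. Each push ended in a steep rise in force to 14–17 N.
- **Knob:** I turned it clockwise in two strokes with one regrip. The camera shows it dropped about 14.7 mm (about 9.3 rad) against 10.5 rad commanded. The detector put it at 127 mm, where 125 mm is expected at the stop. A final regrip and 0.5 rad turn met 0.7 N m at once, far above the friction, so it is at the hard stop.

**Problems and disagreements:**
- **Failed first pushes:** the fingertip sat about 25 mm above its reported height. My first two push attempts passed over the coupon without touching it, until I measured the offset by touching the bed.
- **Flushness not measured from above:** my last edge check from the top camera gave no usable result, because the white coupon merges with the white fences and the arm was in view. Flushness therefore rests on the push forces, the side-camera detection (657, 49, against a seat at about 654, 45) and how it looked in the pictures.
- **No picture after the last turn:** my final images were taken just before the confirming turn.

I did not touch any of the other tools or samples.

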